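Page the gym from the announcement desk

ROBOT

A 7-joint arm with a two-finger parallel gripper is mounted at the origin on the work surface. World frame = base frame: x ahead of the robot, y to its left, z up, the work surface at z = 0. Lengths are in m, angles in rad, forces in N, time in s.
With the tool pointing down it reaches from about 0.4 to 0.85 m from the base axis. Payload 4.5 kg.
Tool frame: the origin (TCP) lies midway between the tips of the shut fingers; the grasp point (between the pads) lies 19 mm behind it; z points along the fingers, y is the line along which they close (so a half turn about z gives the same grasp; the last joint's range is limited). The gripper opens to 85 mm and grips with 20 to 120 N. Pads are 22 mm wide; open, the fingers measure 114 mm over their backs; the gripper's body (76 mm by 85 mm) begins 54 mm behind the grasp point. The pads swing forward as they close: fully open they stand 13 mm farther back than shut.
Start: joints at [-1.083, 0.689, -0.195, 1.565, 0.157, 0.902, -0.215], TCP at [0.274, 0.562, 0.231] pointing down, gripper open.
Joint ranges: [-3.01, 3.01], [-0.46, 2.08], [-1.47, 1.51], [0.13, 2.56], [-1, 4.14], [0.04, 2.09], [-2.66, 2.66]. Speed limits (rad/s): [2.57, 2.57, 3.14, 3.14, 3.14, 3.14, 3.14].

INTERFACE

Orientations are given as a rotation vector (axis times angle).
In Python, from station import robot gives the robot as it stands.
- The arm moves only by the tool send_rows, never from a script. Its argument "increments" is a list of rows, each an object of numbers: "ax", "ay", "az": the turn, a rotation vector about the tool's x, y, z in degrees; "dx", "dy", "dz": the shift along the tool's x, y, z in mm; "jaw": the finger opening in mm, from 0 to 85.4. In form: [{"ax": .., "ay": .., "az": .., "dx": .., "dy": .., "dz": .., "jaw": ..}, ...]. A call has 1 to 20 rows; each row is the pose to reach, as a shift and turn from the pose commanded when the call began, along the tool's axes at that moment; what a row does not reach only later rows make up. A row lasts 1/10 s, in which the tool goes at most 50 mm and 8.59 degrees, less where a joint would pass 70% of its speed; a pose out of reach is approached as far as the arm can. A call with a gripper value outside its range is refused whole. The fingers move at their own pace and stop on an object; "grip_force" is the grip in N (left out, the last holds). Time passes only in rows, so rows that repeat a pose let the fingers close. It gives the time, the measured TCP pose, the force, the opening and the grip force at its end, in the units of the state.
- robot.state(): the state, without advancing time (a new reading comes with each control period).
- robot.camera(name): name is "side" or "top" or "wrist"; returns the picture (400x640x3 uint8, red, green, blue); there is no depth.
- robot.camera_model(name): a dict with "K" (3x3 intrinsics, pixels), "view" (4x4, takes a point from world to camera coordinates). Camera axes: x right, y up, looking along -z (the intrinsics and any distortion apply to the point x, -y, -z); pixel columns grow to the right and rows downward; lengths in m; the calibration is good to about 2 mm. A picture is of the moment at which its call begins: read the wrist's pose just before it. camera_model takes no time and is no camera call; for the wrist camera it gives the pose at the moment of the call.
- robot.finish_job(): hands the job in; it is judged then, once.
The state is a dict: "t": time; "joint_positions": joint angles; "qd": joint speeds; "effort": joint torques, N m; "tool_pos": TCP position; "eef_rot": TCP orientation; "wrist_force": force on the tool from outside, world axes, zero at the start; "wrist_torque": the same for the moment, N m; "gripper_width": opening from 0.0 (shut) to 1.0 (fully open); "grasp_force": force on a finger pad.
Only numpy, scipy, OpenCV 4.12 (cv2) and the standard library are available. Lean on these libraries where they do the work, as an engineer would, in place of code of your own. Each camera call takes 0.05 s, during which the arm holds its last target. There are 200 camera calls.

TASK

Put out a call to the gym: on the six-key zone keypad press the right-hand key of the far row (seen from the robot) fully down and let it up, then press the round chime key on the microphone station fully down and let it up, then push the long talk bar all the way down and keep it down with the fingers; the program finishes while still holding the bar down. Press no other key, do not lift either unit or shove it out of its place, and leave the mug, the radio and the tape roll alone.

Things in the scene. Friction and masses are not known exactly. Their poses are not given: they have to be found in the camera images.
- station: Microphone station: loose black wedge housing, 180 mm deep (x), 150 mm wide (y), 1.2 kg, left or right of the keypad. Origin: centre of its underside; x points away from the robot's side (yaw within 17 deg), y left, z up. Its flat top rises 8 deg towards +x, 33 mm high at the near edge, 46 mid, 59 far. It carries the talk bar, a round and a square key with a display between, and a gooseneck microphone.
- mic_tip (a point): Top end of the gooseneck microphone, about 0.23 m above the desk. The neck (9 mm thick, head 33 mm) rises from the station's panel at x=72, y=0 mm of the station and leans away from the robot's side, so nothing hangs over the keys.
- keypad: Zone keypad: loose black wedge housing, 140 mm deep (x), 150 mm wide (y), 0.85 kg, left or right of the station. Origin and axes as for the station. Its top rises 8 deg towards +x, 30 mm high at the near edge, 40 mid, 50 far. Six identical 22 mm square keys: far row at x=+22 mm, near row at x=-26 mm; columns at y=+42 (left), 0, -42 mm (right). A flat white label strip beyond each row.
- zone_fr_top (a point): Centre of the top face of the gym's zone key: far row, right-hand column of the keypad (seen from the robot). Its z axis is the panel's normal, 8 deg from vertical, leaning towards the robot's side. All keys stand 9 mm proud of their panel when up, 5 mm when fully down, start to move at about 1.2 N and are fully down at about 4 N.
- zone_fr (a joint): The gym's zone key. Light grey square key, 22 x 22 mm, like the other five zone keys. Joint value: 0 = up, 0.004 m = fully down (4 mm travel along the panel's normal). Springs back up.
- chime_key_top (a point): Centre of the top face of the chime key: the only round key, 24 mm across, left of the display on the station, at x=-2, y=+42 mm of the station; 9 mm proud; z axis along the panel's normal.
- chime_key (a joint): Round chime key: 0 = up, 0.004 m = fully down; springs back; 1.2 N to start, 4 N fully down.
- talk_bar_top (a point): Centre of the top face of the talk bar: the long bar, 80 mm (y) x 24 mm (x), nearest the robot on the station, at x=-52, y=0 of the station; 9 mm proud; z axis along the panel's normal.
- talk_bar (a joint): Long talk bar: 0 = up, 0.004 m = fully down; springs back when let go; 1.2 N to start, 4 N fully down. It moves straight down wherever along its length it is pressed.
- cancel_key (a joint): Square cancel key, 22 x 22 mm, right of the display on the station at x=-2, y=-42 mm; not to be pressed. 0 = up, 0.004 m = down.
- zone_fl (a joint): Far row, left zone key, another zone: not to be pressed. Light grey square key, 22 x 22 mm, like the other five zone keys. Joint value: 0 = up, 0.004 m = fully down (4 mm travel along the panel's normal). Springs back up.
- zone_fm (a joint): Far row, middle zone key, another zone: not to be pressed. Light grey square key, 22 x 22 mm, like the other five zone keys. Joint value: 0 = up, 0.004 m = fully down (4 mm travel along the panel's normal). Springs back up.
- zone_nl (a joint): Near row, left zone key, another zone: not to be pressed. Light grey square key, 22 x 22 mm, like the other five zone keys. Joint value: 0 = up, 0.004 m = fully down (4 mm travel along the panel's normal). Springs back up.
- zone_nm (a joint): Near row, middle zone key, another zone: not to be pressed. Light grey square key, 22 x 22 mm, like the other five zone keys. Joint value: 0 = up, 0.004 m = fully down (4 mm travel along the panel's normal). Springs back up.
- zone_nr (a joint): Near row, right zone key, another zone: not to be pressed. Light grey square key, 22 x 22 mm, like the other five zone keys. Joint value: 0 = up, 0.004 m = fully down (4 mm travel along the panel's normal). Springs back up.
- mug: White mug, 76 mm across, 92 mm high, handle to its +y reaching 75 mm from the axis; stands loose beside or behind the two units. Origin: centre of its underside.
- radio: Black hand-held radio standing on its end, 34 x 56 x 108 mm with a stub aerial to 169 mm; loose, beside or behind the units. Origin: centre of its underside.
- tape_roll: Roll of beige tape lying flat, 96 mm across, 76 mm bore, 24 mm high; loose, beside or behind the units. Origin: centre of its underside.
Mind the look-alikes: they are no part of the job. Leave any red look-alike of the keypad alone.

How it is judged:
On the way, in this order (a step that is already met when the one before it is completed fails the run):
1. the gym's zone key is pressed down by the fingers, the chime key and the talk bar still up (value of joint zone_fr above 0.0028 m and contact force between the fingers and zone_fr above 0.5 N and value of joint each of chime_key, talk_bar below 0.0012 m), for 0.05 s.
2. the zone key is up again and the chime key is pressed down by the fingers, the talk bar still up (value of joint chime_key above 0.0028 m and contact force between the fingers and chime_key above 0.5 N and value of joint each of zone_fr, talk_bar below 0.0012 m), for 0.05 s.
3. the chime key is up again and the talk bar is held down by the fingers (value of joint talk_bar above 0.0028 m and contact force between the fingers and talk_bar above 1 N and value of joint each of zone_fr, chime_key below 0.0012 m), for 0.3 s.
At the end, for the whole second after the job is handed in: The fingers hold the talk bar at least 2.8 mm of its 4 mm down, with more than 1 N; every other key is up (within 1.2 mm); the station and the keypad stand on the desk within 20 mm of where they were, the mug, radio and tape roll within 25 mm (all of step 3 and value of joint each of zone_fl, zone_fm, zone_nl, zone_nm, zone_nr, cancel_key below 0.0012 m and distance of each of station, keypad from where it was at the start of the episode below 0.02 m and height (world z) of each of station, keypad below 0.006 m and distance of each of mug, radio, tape_roll from where it was at the start of the episode below 0.025 m); the arm keeps its last pose, push and grip.
It fails at once if a key other than the gym's zone key, the chime key and the talk bar is pressed (more than 2 mm down) (value of joint any of zone_fl, zone_fm, zone_nl, zone_nm, zone_nr, cancel_key above 0.002 m).
It fails at once if the station or the keypad is lifted (6 mm), tipped, or shoved more than 20 mm (height (world z) of any of station, keypad above 0.006 m or angle between any of station, keypad's own z axis and vertical above 0.08 rad or distance of any of station, keypad from where it was at the start of the episode above 0.02 m).
It fails at once if the mug, the radio or the tape roll is lifted, knocked over or moved more than 25 mm (distance of any of mug, radio, tape_roll from where it was at the start of the episode above 0.025 m or angle between any of mug, radio, tape_roll's own z axis and vertical above 0.3 rad).
It also fails if it takes over 48 s, if anything falls off the work surface, if the arm or the gripper's body presses on something with over 40 N, if the wrist force passes 120 N, or if a joint passes its speed limit or range.

## Working session

There is one attempt and no reset: what is moved stays moved. The work goes in short steps, Python scripts to look and compute and a tool call to move; the robot and the scene stay as the last step left them, time stands still between calls to the robot, and variables do not carry over. Pictures are saved under pics/ and viewed, at most 10 in all, crops included, and the job is handed in when it is done.

Besides the shell and the picture viewer there is one more tool, called after "Emit:" as a command line: name --argument value ..., lists and objects as JSON in quotes. send_rows: Moves the arm, as the interface text tells. Its arguments: {"type":"object","properties":{"increments":{"type":"array","items":{"type":"object","properties":{"ax":{"type":"number"},"ay":{"type":"number"},"az":{"type":"number"},"dx":{"type":"number"},"dy":{"type":"number"},"dz":{"type":"number"},"jaw":{"type":"number"}}}},"grip_force":{"type":"number"}},"required":["increments"]}

```bash
mkdir -p pics; python3 - <<'E'
from station import robot
import cv2
s=robot.state();print({k:s[k] for k in('t','tool_pos','eef_rot','gripper_width','wrist_force')})
for n in('top','side'):
    m=robot.camera_model(n);print(n,m)
    cv2.imwrite(f'pics/{n}1.png',robot.camera(n)[:,:,::-1])
E
```

```text
{'t': 0.0, 'tool_pos': array([0.27376954, 0.56111852, 0.23046879]), 'eef_rot': array([-7.06542106e-01, -3.06082628e+00,  2.89359503e-03]), 'gripper_width': 1.0029312958871073, 'wrist_force': array([ 0.4147615 , -0.62620712, -0.13621398])}
top {'K': array([[426.24894653,   0.        , 318.58261253],
       [  0.        , 426.24894653, 194.00841899],
       [  0.        ,   0.        ,   1.        ]]), 'view': array([[ 0.01580106, -0.99961676, -0.02273035,  0.00627368],
       [ 0.99201539,  0.012828  ,  0.1254628 , -0.65128392],
       [-0.12512313, -0.0245313 ,  0.9918379 , -1.32328558],
       [ 0.        ,  0.        ,  0.        ,  1.        ]])}
side {'K': array([[465.14913349,   0.        , 322.61800453],
       [  0.        , 465.14913349, 198.20578877],
       [  0.        ,   0.        ,   1.        ]]), 'view': array([[ 0.67215441, -0.74039791,  0.00440215, -0.42198982],
       [ 0.56836239,  0.51976785,  0.63781312, -0.44797462],
       [-0.4745236 , -0.42620689,  0.77017858, -1.29100719],
       [ 0.        ,  0.        ,  0.        ,  1.        ]])}
```

View pics/top1.png

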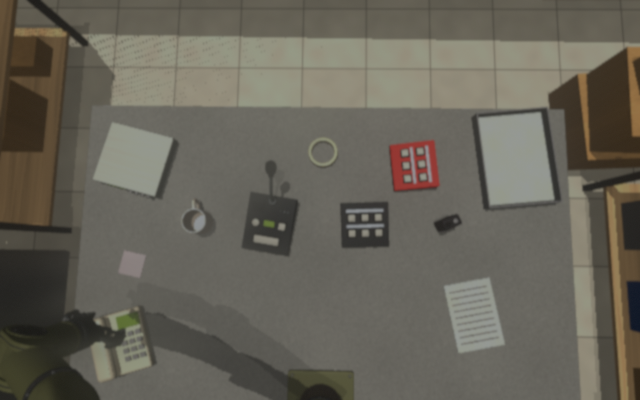

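View pics/side1.png

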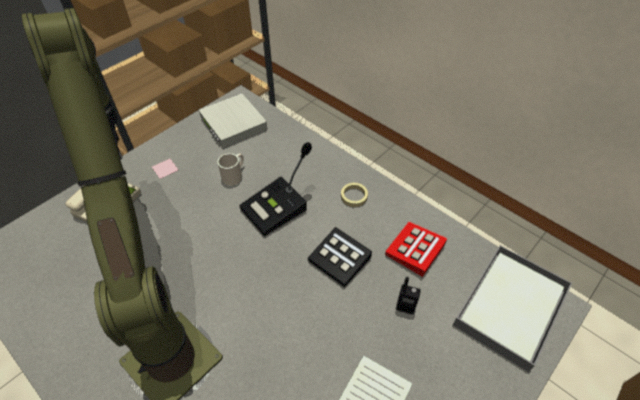

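Top view: black station with round key near (256,222) and talk bar (266,240). There are two keypads: a black one at (365,225) and a red one at (415,165). The black one fits the description, since the red one is the look-alike. The gym key is the far-row right one, near (378,217). I'll confirm that in an enlarged crop.

```bash
python3 - <<'E'
import cv2
im=cv2.imread('pics/top1.png')[185:265,236:396]
cv2.imwrite('pics/crop1.png',cv2.resize(im,None,fx=5,fy=5,interpolation=cv2.INTER_CUBIC))
E
```

```text
(no output)
```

View pics/crop1.png

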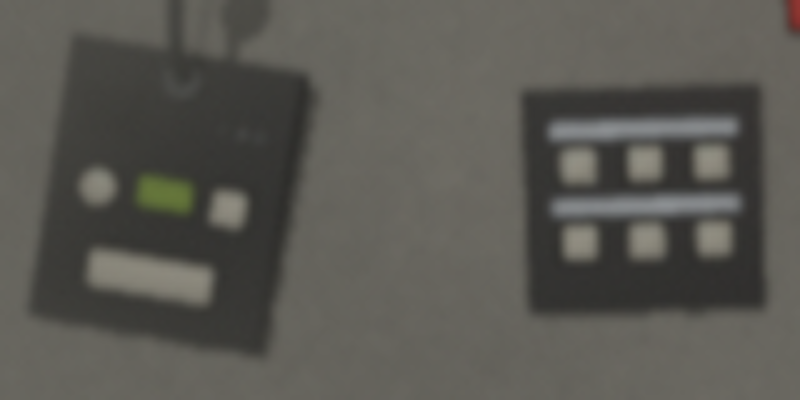

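The crop shows the black keypad with six keys: far right at crop (712,162), near right at (714,239). On the station the round key is at (98,187), the bar at (150,277) and cancel at (228,210). Next I fit both poses.

```bash
cat > h.py <<'E'
import numpy as np
from scipy.spatial.transform import Rotation as R
from scipy.optimize import least_squares
T8=np.radians(8); N=np.array([-np.sin(T8),0,np.cos(T8)])
def local(x,y,mid): return np.array([x,y,mid+x*np.tan(T8)])+.009*N
KP={k:local(x,y,.040) for k,x,y in [('FL',.022,.042),('FM',.022,0),('FR',.022,-.042),('NL',-.026,.042),('NM',-.026,0),('NR',-.026,-.042)]}
ST={'chime':local(-.002,.042,.046),'cancel':local(-.002,-.042,.046),'bar':local(-.052,0,.046)}
def proj(m,P):
    P=np.atleast_2d(P); c=P@m['view'][:3,:3].T+m['view'][:3,3]
    q=(c*[1,-1,-1])@m['K'].T
    return q[:,:2]/q[:,2:]
def world(p,L): return np.asarray(L)@R.from_euler('z',p[2]).as_matrix().T+[p[0],p[1],0]
def fit(m,D,px):
    L=np.array([D[k] for k in px]); u=np.array([px[k] for k in px],float)
    r=least_squares(lambda p:(proj(m,world(p,L))-u).ravel(),[.65,0,0])
    return r.x,np.abs(r.fun).max()
def goal(state,pos,yaw,tilt=True):
    """shift (tool axes, mm) and turn (deg) from state to pos with tool z along -panel normal"""
    R0=R.from_rotvec(state['eef_rot'])
    z=-N if tilt else np.array([0,0,-1.]); y=np.array([0,1.,0]); x=np.cross(y,z)
    G=R.from_euler('z',yaw)*R.from_matrix(np.c_[x,y,z])
    return np.round(R0.inv().apply(np.asarray(pos)-state['tool_pos'])*1e3,1),np.round(np.degrees((R0.inv()*G).as_rotvec()),2)
E
python3 - <<'E'
from h import *
from station import robot
m=robot.camera_model('top'); s=robot.state()
f=lambda d:{k:((v[0]+.5)/5-.5+236,(v[1]+.5)/5-.5+185) for k,v in d.items()}
k,e=fit(m,KP,f(dict(FL=(578,166),FM=(645,163),FR=(712,162),NL=(580,242),NM=(647,241),NR=(714,239)))); print(k,e)
t,e2=fit(m,ST,f(dict(chime=(98,187),cancel=(228,210),bar=(150,277)))); print(t,e2)
for D,p in((KP,k),(ST,t)):
    for n in D: print(n,world(p,D[n]).round(4))
F=world(k,KP['FR']); print(goal(s,F+[0,0,.12],k[2]))
E
```

```text
[ 0.55692067 -0.13139805  0.04055101] 0.1416165022214102
[ 0.55451958  0.17194316 -0.1577645 ] 0.08719982991618735
FL [ 0.5759 -0.0886  0.052 ]
FM [ 0.5777 -0.1306  0.052 ]
FR [ 0.5794 -0.1725  0.052 ]
NL [ 0.528  -0.0905  0.0453]
NM [ 0.5297 -0.1325  0.0453]
NR [ 0.5314 -0.1745  0.0453]
chime [0.5579 0.2139 0.0546]
cancel [0.5447 0.131  0.0546]
bar [0.5019 0.1803 0.0476]
(array([-596.2, -525.4,   59.5]), array([ -2.07,  -7.85, -28.27]))
```

Emit:
send_rows --increments '[{"dx": -596, "dy": -525, "dz": 60, "ax": -2.07, "ay": -7.85, "az": -28.27, "jaw": 0}, {"dx": -596, "dy": -525, "dz": 60, "ax": -2.07, "ay": -7.85, "az": -28.27, "jaw": 0}, {"dx": -596, "dy": -525, "dz": 60, "ax": -2.07, "ay": -7.85, "az": -28.27, "jaw": 0}, {"dx": -596, "dy": -525, "dz": 60, "ax": -2.07, "ay": -7.85, "az": -28.27, "jaw": 0}, {"dx": -596, "dy": -525, "dz": 60, "ax": -2.07, "ay": -7.85, "az": -28.27, "jaw": 0}, {"dx": -596, "dy": -525, "dz": 60, "ax": -2.07, "ay": -7.85, "az": -28.27, "jaw": 0}, {"dx": -596, "dy": -525, "dz": 60, "ax": -2.07, "ay": -7.85, "az": -28.27, "jaw": 0}, {"dx": -596, "dy": -525, "dz": 60, "ax": -2.07, "ay": -7.85, "az": -28.27, "jaw": 0}, {"dx": -596, "dy": -525, "dz": 60, "ax": -2.07, "ay": -7.85, "az": -28.27, "jaw": 0}, {"dx": -596, "dy": -525, "dz": 60, "ax": -2.07, "ay": -7.85, "az": -28.27, "jaw": 0}, {"dx": -596, "dy": -525, "dz": 60, "ax": -2.07, "ay": -7.85, "az": -28.27, "jaw": 0}, {"dx": -596, "dy": -525, "dz": 60, "ax": -2.07, "ay": -7.85, "az": -28.27, "jaw": 0}, {"dx": -596, "dy": -525, "dz": 60, "ax": -2.07, "ay": -7.85, "az": -28.27, "jaw": 0}, {"dx": -596, "dy": -525, "dz": 60, "ax": -2.07, "ay": -7.85, "az": -28.27, "jaw": 0}, {"dx": -596, "dy": -525, "dz": 60, "ax": -2.07, "ay": -7.85, "az": -28.27, "jaw": 0}, {"dx": -596, "dy": -525, "dz": 60, "ax": -2.07, "ay": -7.85, "az": -28.27, "jaw": 0}, {"dx": -596, "dy": -525, "dz": 60, "ax": -2.07, "ay": -7.85, "az": -28.27, "jaw": 0}, {"dx": -596, "dy": -525, "dz": 60, "ax": -2.07, "ay": -7.85, "az": -28.27, "jaw": 0}, {"dx": -596, "dy": -525, "dz": 60, "ax": -2.07, "ay": -7.85, "az": -28.27, "jaw": 0}, {"dx": -596, "dy": -525, "dz": 60, "ax": -2.07, "ay": -7.85, "az": -28.27, "jaw": 0}]'

```text
t: 2.1
tool_pos: [0.5793, -0.1692, 0.1715]
eef_rot: [-0.066, 3.001, 0.008]
wrist_force: [-1.0, 0.4, 0.7]
gripper_width: -0.0
grasp_force: 0.0
```

```bash
python3 - <<'E'
from h import *
from station import robot
import cv2
s=robot.state(); m=robot.camera_model('wrist')
cv2.imwrite('pics/w1.png',robot.camera('wrist')[:,:,::-1])
print(s['t'],s['tool_pos'],s['gripper_width'],s['wrist_force'])
k=[.55692067,-.13139805,.04055101]
print(goal(s,world(k,KP['FR'])+.02*N,k[2]))
for n in KP: print(n,proj(m,world(k,KP[n])).round(1))
print('tcp',proj(m,s['tool_pos']))
E
```

```text
2.1 [ 0.57928654 -0.16915589  0.17145186] -0.00015437338450130747 [-1.04227458  0.36164846  0.66587836]
(array([16.7, -3.5, 98.3]), array([0.16, 0.02, 0.17]))
FL [[432.8 174.7]]
FM [[376.  174.6]]
FR [[319.1 174.4]]
NL [[438.8 106.7]]
NM [[378.9 106.5]]
NR [[319.  106.3]]
tcp [[323.21267016 265.79608091]]
```

View pics/w1.png

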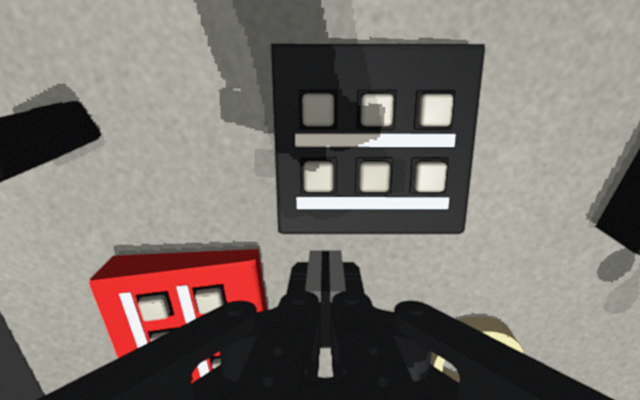

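The wrist view shows the black keypad, with the gym key at (318,176). Prediction was (319,174), so it agrees to about 1 mm. Descending to 20 mm above it.

Emit:
send_rows --increments '[{"dx": 16.5, "dy": 0, "dz": 30, "jaw": 0}, {"dx": 16.5, "dy": 0, "dz": 60, "jaw": 0}, {"dx": 16.5, "dy": 0, "dz": 85, "jaw": 0}, {"dx": 16.5, "dy": 0, "dz": 98, "jaw": 0}, {"dx": 16.5, "dy": 0, "dz": 98, "jaw": 0}, {"dx": 16.5, "dy": 0, "dz": 98, "jaw": 0}, {"dx": 16.5, "dy": 0, "dz": 98, "jaw": 0}]'

```text
validation failed for argument at $.in...
```

```bash
python3 - <<'E'
from h import *
from station import robot
s=robot.state()
print(s['t'],s['tool_pos'],s['wrist_force'],s['qd'].round(3))
k=[.55692067,-.13139805,.04055101]
print(goal(s,world(k,KP['FR']),k[2]))
E
```

```text
2.15 [ 0.57937262 -0.16932509  0.17151688] [ 1.04877375 -1.02175776 -0.70301978] [ 0.002 -0.002  0.006 -0.005 -0.001  0.002  0.002]
(array([ 16.8,  -3.4, 118.3]), array([0.14, 0.02, 0.16]))
```

Emit:
send_rows --increments '[{"dx": 17, "dy": -3.5, "dz": 30, "ax": 0, "ay": 0, "az": 0, "jaw": 0}, {"dx": 17, "dy": -3.5, "dz": 60, "ax": 0, "ay": 0, "az": 0, "jaw": 0}, {"dx": 17, "dy": -3.5, "dz": 85, "ax": 0, "ay": 0, "az": 0, "jaw": 0}, {"dx": 17, "dy": -3.5, "dz": 98, "ax": 0, "ay": 0, "az": 0, "jaw": 0}, {"dx": 17, "dy": -3.5, "dz": 98, "ax": 0, "ay": 0, "az": 0, "jaw": 0}, {"dx": 17, "dy": -3.5, "dz": 98, "ax": 0, "ay": 0, "az": 0, "jaw": 0}, {"dx": 17, "dy": -3.5, "dz": 98, "ax": 0, "ay": 0, "az": 0, "jaw": 0}]'

```text
t: 2.85
tool_pos: [0.5774, -0.1748, 0.0732]
eef_rot: [-0.061, 2.999, 0.006]
wrist_force: [0.3, -0.3, -0.7]
gripper_width: -0.003
grasp_force: 0.0
```

```bash
python3 - <<'E'
from h import *
from station import robot
s=robot.state()
print(s['t'],s['tool_pos'],s['wrist_force'],s['qd'].round(3))
k=[.55692067,-.13139805,.04055101]
print(goal(s,world(k,KP['FR']),k[2]))
E
```

```text
2.85 [ 0.57737101 -0.17479921  0.07322301] [ 0.27747452 -0.31546507 -0.71120982] [ 0.006 -0.003  0.001  0.     0.001 -0.002 -0.   ]
(array([ 1. ,  2.2, 21.3]), array([0.06, 0.16, 0.  ]))
```

Emit:
send_rows --increments '[{"dx": 1, "dy": 1, "dz": 12, "ax": 0, "ay": 0, "az": 0, "jaw": 0}, {"dx": 1, "dy": 1, "dz": 18, "ax": 0, "ay": 0, "az": 0, "jaw": 0}, {"dx": 1, "dy": 1, "dz": 21, "ax": 0, "ay": 0, "az": 0, "jaw": 0}, {"dx": 1, "dy": 1, "dz": 23, "ax": 0, "ay": 0, "az": 0, "jaw": 0}, {"dx": 1, "dy": 1, "dz": 23, "ax": 0, "ay": 0, "az": 0, "jaw": 0}, {"dx": 1, "dy": 1, "dz": 23, "ax": 0, "ay": 0, "az": 0, "jaw": 0}]'

```text
t: 3.45
tool_pos: [0.5783, -0.1737, 0.049]
eef_rot: [-0.061, 3.002, 0.007]
wrist_force: [-2.0, 0.2, 3.4]
gripper_width: 0.0
grasp_force: 1.6
```

Emit:
send_rows --increments '[{"dx": 0, "dy": 0, "dz": 1, "ax": 0, "ay": 0, "az": 0, "jaw": 0}, {"dx": 0, "dy": 0, "dz": 2, "ax": 0, "ay": 0, "az": 0, "jaw": 0}, {"dx": 0, "dy": 0, "dz": 2.5, "ax": 0, "ay": 0, "az": 0, "jaw": 0}, {"dx": 0, "dy": 0, "dz": 2.5, "ax": 0, "ay": 0, "az": 0, "jaw": 0}, {"dx": 0, "dy": 0, "dz": 2.5, "ax": 0, "ay": 0, "az": 0, "jaw": 0}]'

```text
t: 3.95
tool_pos: [0.5785, -0.1736, 0.0476]
eef_rot: [-0.061, 3.001, 0.006]
wrist_force: [-5.5, 1.3, 14.0]
gripper_width: -0.003
grasp_force: 7.4
```

The force has risen to 14 N with 4.4 mm of travel, so the key is bottomed out. Lifting.

Emit:
send_rows --increments '[{"dx": 0, "dy": 0, "dz": -10, "ax": 0, "ay": 0, "az": 0, "jaw": 0}, {"dx": 0, "dy": 0, "dz": -40, "ax": 0, "ay": 0, "az": 0, "jaw": 0}, {"dx": 0, "dy": 0, "dz": -80, "ax": 0, "ay": 0, "az": 0, "jaw": 0}, {"dx": 0, "dy": 0, "dz": -80, "ax": 0, "ay": 0, "az": 0, "jaw": 0}, {"dx": 0, "dy": 0, "dz": -80, "ax": 0, "ay": 0, "az": 0, "jaw": 0}]'

```text
t: 4.45
tool_pos: [0.5688, -0.1748, 0.1267]
eef_rot: [-0.06, 2.998, 0.006]
wrist_force: [-0.7, 0.1, 0.0]
gripper_width: 0.0
grasp_force: 0.0
```

```bash
python3 - <<'E'
from h import *
from station import robot
s=robot.state()
print(s['t'],s['tool_pos'],s['wrist_force'])
t=[.55451958,.17194316,-.1577645]
print(goal(s,world(t,ST['chime'])+[-.01,0,.08],t[2]))
E
```

```text
4.45 [ 0.56880053 -0.17478736  0.12671695] [-0.74928489  0.06607191  0.01870521]
(array([  4.3, 389.3,  -8.2]), array([ 1.65,  0.19, 11.2 ]))
```

Emit:
send_rows --increments '[{"dx": 4, "dy": 389, "dz": -8, "ax": 1.65, "ay": 0.2, "az": 11.2, "jaw": 0}, {"dx": 4, "dy": 389, "dz": -8, "ax": 1.65, "ay": 0.2, "az": 11.2, "jaw": 0}, {"dx": 4, "dy": 389, "dz": -8, "ax": 1.65, "ay": 0.2, "az": 11.2, "jaw": 0}, {"dx": 4, "dy": 389, "dz": -8, "ax": 1.65, "ay": 0.2, "az": 11.2, "jaw": 0}, {"dx": 4, "dy": 389, "dz": -8, "ax": 1.65, "ay": 0.2, "az": 11.2, "jaw": 0}, {"dx": 4, "dy": 389, "dz": -8, "ax": 1.65, "ay": 0.2, "az": 11.2, "jaw": 0}, {"dx": 4, "dy": 389, "dz": -8, "ax": 1.65, "ay": 0.2, "az": 11.2, "jaw": 0}, {"dx": 4, "dy": 389, "dz": -8, "ax": 1.65, "ay": 0.2, "az": 11.2, "jaw": 0}, {"dx": 4, "dy": 389, "dz": -8, "ax": 1.65, "ay": 0.2, "az": 11.2, "jaw": 0}, {"dx": 4, "dy": 389, "dz": -8, "ax": 1.65, "ay": 0.2, "az": 11.2, "jaw": 0}, {"dx": 4, "dy": 389, "dz": -8, "ax": 1.65, "ay": 0.2, "az": 11.2, "jaw": 0}, {"dx": 4, "dy": 389, "dz": -8, "ax": 1.65, "ay": 0.2, "az": 11.2, "jaw": 0}]'

```text
t: 5.65
tool_pos: [0.5472, 0.2118, 0.1331]
eef_rot: [0.24, 2.996, -0.019]
wrist_force: [-0.1, 0.3, -0.6]
gripper_width: 0.002
grasp_force: 0.0
```

```bash
python3 - <<'E'
from h import *
from station import robot
import cv2
s=robot.state(); m=robot.camera_model('wrist')
cv2.imwrite('pics/w2.png',robot.camera('wrist')[:,:,::-1])
print(s['t'],s['tool_pos'],s['wrist_force'])
t=[.55451958,.17194316,-.1577645]
print(goal(s,world(t,ST['chime']),t[2]))
for n in ST: print(n,proj(m,world(t,ST[n])).round(1))
E
```

```text
5.65 [0.54719341 0.21179533 0.13309678] [-0.06155749  0.31573506 -0.63567275]
(array([ 0.5,  4. , 79.1]), array([-0.13, -0.2 , -0.1 ]))
chime [[329.5 211.3]]
cancel [[199.8 211.4]]
bar [[260.6 132. ]]
```

View pics/w2.png

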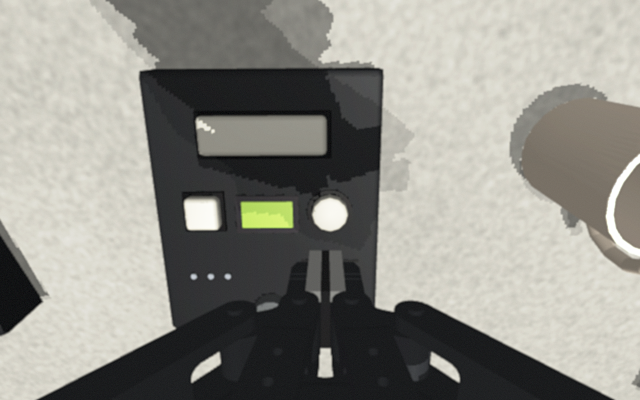

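The chime key is at (330,214), cancel at (202,214) and the bar at (262,136). Predictions were (329.5,211), (200,211) and (261,132), so they agree to about 2 mm. Going down to about 10 mm above the key, then pressing.

Emit:
send_rows --increments '[{"dx": 0, "dy": 3, "dz": 30, "ax": 0, "ay": 0, "az": 0, "jaw": 0}, {"dx": 0, "dy": 3, "dz": 55, "ax": 0, "ay": 0, "az": 0, "jaw": 0}, {"dx": 0, "dy": 3, "dz": 68, "ax": 0, "ay": 0, "az": 0, "jaw": 0}, {"dx": 0, "dy": 3, "dz": 68, "ax": 0, "ay": 0, "az": 0, "jaw": 0}, {"dx": 0, "dy": 3, "dz": 68, "ax": 0, "ay": 0, "az": 0, "jaw": 0}]'

```text
t: 6.2
tool_pos: [0.5569, 0.2154, 0.0667]
eef_rot: [0.237, 2.996, -0.016]
wrist_force: [0.3, 0.1, 0.0]
gripper_width: -0.002
grasp_force: 0.0
```

```bash
python3 - <<'E'
from h import *
from station import robot
s=robot.state()
print(s['t'],s['tool_pos'],s['wrist_force'])
t=[.55451958,.17194316,-.1577645]
print(goal(s,world(t,ST['chime']),t[2]))
E
```

```text
6.2 [0.55692394 0.21537122 0.06669746] [0.2795503  0.14040741 0.02848674]
(array([ 0.5, -1.3, 12.1]), array([ 0.  , -0.16,  0.  ]))
```

Emit:
send_rows --increments '[{"dx": 0, "dy": -1, "dz": 8, "ax": 0, "ay": 0, "az": 0, "jaw": 0}, {"dx": 0, "dy": -1, "dz": 12, "ax": 0, "ay": 0, "az": 0, "jaw": 0}, {"dx": 0, "dy": -1, "dz": 14, "ax": 0, "ay": 0, "az": 0, "jaw": 0}, {"dx": 0, "dy": -1, "dz": 16, "ax": 0, "ay": 0, "az": 0, "jaw": 0}, {"dx": 0, "dy": -1, "dz": 16, "ax": 0, "ay": 0, "az": 0, "jaw": 0}, {"dx": 0, "dy": -1, "dz": 16, "ax": 0, "ay": 0, "az": 0, "jaw": 0}]'

```text
t: 6.8
tool_pos: [0.559, 0.2143, 0.0509]
eef_rot: [0.236, 2.995, -0.016]
wrist_force: [-0.1, -0.5, 4.3]
gripper_width: 0.004
grasp_force: 1.9
```

Emit:
send_rows --increments '[{"dx": 0, "dy": 0, "dz": 1, "ax": 0, "ay": 0, "az": 0, "jaw": 0}, {"dx": 0, "dy": 0, "dz": 2, "ax": 0, "ay": 0, "az": 0, "jaw": 0}, {"dx": 0, "dy": 0, "dz": 2.5, "ax": 0, "ay": 0, "az": 0, "jaw": 0}, {"dx": 0, "dy": 0, "dz": 2.5, "ax": 0, "ay": 0, "az": 0, "jaw": 0}, {"dx": 0, "dy": 0, "dz": 2.5, "ax": 0, "ay": 0, "az": 0, "jaw": 0}]'

```text
t: 7.3
tool_pos: [0.5591, 0.2143, 0.0503]
eef_rot: [0.236, 2.994, -0.016]
wrist_force: [-6.2, -2.4, 22.5]
gripper_width: 0.0
grasp_force: 11.7
```

The chime key is bottomed out at 22 N. Lifting, then on to the talk bar.

Emit:
send_rows --increments '[{"dx": 0, "dy": 0, "dz": -10, "ax": 0, "ay": 0, "az": 0, "jaw": 0}, {"dx": 0, "dy": 0, "dz": -40, "ax": 0, "ay": 0, "az": 0, "jaw": 0}, {"dx": 0, "dy": 0, "dz": -40, "ax": 0, "ay": 0, "az": 0, "jaw": 0}, {"dx": 0, "dy": 0, "dz": -40, "ax": 0, "ay": 0, "az": 0, "jaw": 0}]'

```text
t: 7.7
tool_pos: [0.5537, 0.2156, 0.0879]
eef_rot: [0.235, 2.996, -0.015]
wrist_force: [0.3, -1.1, -0.3]
gripper_width: 0.0
grasp_force: 0.0
```

```bash
python3 - <<'E'
from h import *
from station import robot
s=robot.state()
print(s['t'],s['tool_pos'],s['wrist_force'])
t=[.55451958,.17194316,-.1577645]
print(goal(s,world(t,ST['bar'])+.025*N,t[2]))
E
```

```text
7.7 [0.55371743 0.21556    0.08792512] [ 0.28932904 -1.0905629  -0.26510659]
(array([ 50.7, -43.5,   8.7]), array([ 0.06, -0.14,  0.05]))
```

Emit:
send_rows --increments '[{"dx": 49, "dy": -43, "dz": 5, "ax": 0, "ay": 0, "az": 0, "jaw": 0}, {"dx": 49, "dy": -43, "dz": 9, "ax": 0, "ay": 0, "az": 0, "jaw": 0}, {"dx": 49, "dy": -43, "dz": 19, "ax": 0, "ay": 0, "az": 0, "jaw": 0}, {"dx": 49, "dy": -43, "dz": 19, "ax": 0, "ay": 0, "az": 0, "jaw": 0}, {"dx": 49, "dy": -43, "dz": 19, "ax": 0, "ay": 0, "az": 0, "jaw": 0}]'

```text
t: 8.2
tool_pos: [0.5026, 0.181, 0.0616]
eef_rot: [0.235, 2.995, -0.015]
wrist_force: [0.6, 0.8, 0.0]
gripper_width: -0.005
grasp_force: 0.0
```

```bash
python3 - <<'E'
from h import *
from station import robot
s=robot.state()
print(s['t'],s['tool_pos'],s['wrist_force'])
t=[.55451958,.17194316,-.1577645]
print(goal(s,world(t,ST['bar']),t[2]))
E
```

```text
8.2 [0.50259748 0.18095931 0.06155824] [0.64286203 0.84933687 0.00277558]
(array([ 2.5, -0.8, 13.7]), array([ 0.07, -0.14,  0.07]))
```

Emit:
send_rows --increments '[{"dx": 1, "dy": 0, "dz": 9, "ax": 0, "ay": 0, "az": 0, "jaw": 0}, {"dx": 1, "dy": 0, "dz": 13, "ax": 0, "ay": 0, "az": 0, "jaw": 0}, {"dx": 1, "dy": 0, "dz": 15, "ax": 0, "ay": 0, "az": 0, "jaw": 0}, {"dx": 1, "dy": 0, "dz": 17, "ax": 0, "ay": 0, "az": 0, "jaw": 0}, {"dx": 1, "dy": 0, "dz": 18, "ax": 0, "ay": 0, "az": 0, "jaw": 0}, {"dx": 1, "dy": 0, "dz": 18, "ax": 0, "ay": 0, "az": 0, "jaw": 0}, {"dx": 1, "dy": 0, "dz": 18, "ax": 0, "ay": 0, "az": 0, "jaw": 0}]'

```text
t: 8.9
tool_pos: [0.5032, 0.18, 0.0444]
eef_rot: [0.235, 2.996, -0.015]
wrist_force: [-0.5, -0.1, 3.3]
gripper_width: 0.001
grasp_force: 1.7
```

Emit:
send_rows --increments '[{"dx": 0, "dy": 0, "dz": 1, "ax": 0, "ay": 0, "az": 0, "jaw": 0}, {"dx": 0, "dy": 0, "dz": 2, "ax": 0, "ay": 0, "az": 0, "jaw": 0}, {"dx": 0, "dy": 0, "dz": 2, "ax": 0, "ay": 0, "az": 0, "jaw": 0}, {"dx": 0, "dy": 0, "dz": 2, "ax": 0, "ay": 0, "az": 0, "jaw": 0}, {"dx": 0, "dy": 0, "dz": 2, "ax": 0, "ay": 0, "az": 0, "jaw": 0}, {"dx": 0, "dy": 0, "dz": 2, "ax": 0, "ay": 0, "az": 0, "jaw": 0}]'

```text
t: 9.5
tool_pos: [0.5033, 0.18, 0.0435]
eef_rot: [0.235, 2.995, -0.015]
wrist_force: [-3.7, 1.8, 16.0]
gripper_width: -0.0
grasp_force: 8.4
```

```bash
python3 - <<'E'
from station import robot
import cv2
cv2.imwrite('pics/w3.png',robot.camera('wrist')[:,:,::-1])
s=robot.state();print(s['t'],s['tool_pos'],s['wrist_force'],s['grasp_force'])
E
```

```text
9.55 [0.50331408 0.18003626 0.04344608] [-3.33876467  1.96546304 16.30290139] 8.427592551706766
```

View pics/w3.png

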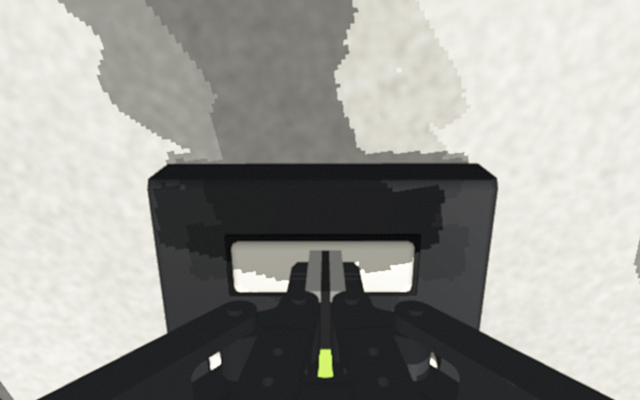

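The picture shows the shut fingers (325,270) centred on the talk bar, which spans columns 232–415. The bar is bottomed out at a steady 16 N, so I'm handing in.

```bash
python3 -c "
from station import robot
print(robot.finish_job())"
```

```text
the job is handed in; nothing more can be done
None
```

I pressed and let up the gym zone key, then the chime key, and handed the job in with the fingers holding the talk bar down at about 16 N; the hand-in returned no verdict.

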